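# Close up the lid checker

### The job

Close up the small blue lid checker by pushing with the fingertips: first push its open drawer, with the pile of pulp lids in it, fully home, then slide the clear guard by its yellow tab along the rails on top until it meets its stop over the window. Grip and lift nothing, do not touch the lids in the drawer, and leave everything else on the bench where it stands.

Things in the scene. Friction and masses are not known exactly. Their poses are not given: they have to be found in the camera images.
- checker: Blue and aluminium bench unit, fixed, 200 (x) x 300 (y) x 100 mm high, turned up to 0.25 rad about z. Origin: centre of its underside, on the bench. The drawer comes out of its -x side (front); z up. Drawer bay and 110 x 100 mm window above it are centred on its y = -70 mm. Guard rails along y on top, 10 mm high, at its x = -87 and +67 mm.
- drawer (a joint): Drawer of the checker: 0 = fully home, grows as it comes out along the checker's -x; starts 0.07 to 0.10 m out, at most 0.13. Slides with about 2 N of friction, stays where it is left, ends on a hard stop at 0.
- drawer_lip (a point): Middle of the front edge of the drawer's orange lip: 120 mm wide (y), 22 mm high, 14 mm out from the white drawer front (152 mm wide, 6 to 78 mm above the work surface). Point 67 mm above the work surface; axes as the checker's. With the drawer home it lies at x = -122, y = -70 mm of the checker. Push it along the checker's +x.
- guard (a joint): Clear sliding guard on top of the checker: 0 = shut over the window against its stop, grows as it is slid open along the checker's +y; starts 0.07 to 0.12 m open, at most 0.125. Slides with about 1.5 N of friction, stays where it is left, ends on a hard stop at 0.
- guard_tab (a point): Centre of the +y face of the guard's yellow upright tab: 60 mm wide (x), 10 mm thick (y), 105 to 145 mm above the work surface; point at 125 mm; axes as the checker's. With the guard shut it lies at x = -10, y = -15 mm of the checker. Push this face along the checker's -y. On its +y side only the rails rise above the checker's top (100 mm); the guard's plate, 142 x 110 x 4 mm, is on its -y side.
- lids: Pile of six cream pulp lids, oval 120 (y) x 72 (x) x 32 mm, about 0.1 kg, lying loose in the drawer. Origin: centre of its underside, 15 mm above the work surface. It rides along with the drawer; not to be touched.
- grease_jar: Jar with blue cap, 54 mm across, 65 mm high, standing in front of the checker to the left (+y) of the drawer; origin at the centre of its underside. Leave it.
- suction_cup: Black rubber suction cup, 48 mm across, 48 mm high, standing to the right (-y) of the drawer; origin at the centre of its underside. Leave it.
- pile_left: Pile of cream pulp lids, 180 x 90 x 40 mm, on the left of the bench; origin at the centre of its underside. Leave it.
- pile_right: Pile of cream pulp lids, 180 x 90 x 36 mm, on the right of the bench; origin at the centre of its underside. Leave it.
- wrench: Steel wrench 160 mm long lying on the left of the bench; leave it.
- spray_bottle: Bottle with red cap, 60 mm across, 150 mm high, on the left of the bench; origin at the centre of its underside. Leave it.

How it is judged:
On the way, in this order (a step that is already met when the one before it is completed fails the run):
1. the drawer is pushed fully home (within 5 mm) (value of joint drawer below 0.005 m), for 0.2 s.
2. then the guard is slid shut against its stop (within 5 mm) (value of joint guard below 0.005 m), for 0.2 s.
At the end, for the whole second after the job is handed in: Drawer and guard both shut to within 6 mm of their stops, the pile of lids lying flat and at rest in the drawer inside the checker, everything else within 20 mm of where it stood (value of joint each of drawer, guard below 0.006 m and x of lids in the frame of checker between -0.09 and 0.06 m and y of lids in the frame of checker between -0.1 and -0.04 m and z of lids in the frame of checker below 0.025 m and angle between lids's own z axis and vertical below 0.15 rad and linear speed of lids below 0.02 m/s); the robot touches nothing.
It fails at once if the robot touches the lids in the drawer (contact force between any of the fingers, the arm and lids above 0.5 N).
It fails at once if the lids are lifted out of the drawer or tipped (z of lids in the frame of checker above 0.035 m or angle between lids's own z axis and vertical above 0.3 rad).
It fails at once if the guard is shut while the drawer is still open (value of joint guard below 0.005 m and value of joint drawer above 0.01 m).
It fails at once if something else on the bench is moved or lifted by more than 20 mm (distance of any of pile_left, pile_right, grease_jar, suction_cup, wrench, spray_bottle from where it was at the start of the episode above 0.02 m).
It also fails if it takes over 48 s, if anything falls off the work surface, if the arm or the gripper's body presses on something with over 40 N, if the wrist force passes 120 N, or if a joint passes its speed limit or range.

### The arm

A 6-joint arm with a two-finger parallel gripper is mounted at the origin on the work surface. World frame = base frame: x ahead of the robot, y to its left, z up, the work surface at z = 0. Lengths are in m, angles in rad, forces in N, time in s.
With the tool pointing down it reaches from about 0.35 to 0.775 m from the base axis. Payload 5.5 kg.
Tool frame: the origin (TCP) lies midway between the tips of the shut fingers; the grasp point (between the pads) lies 19 mm behind it; z points along the fingers, y is the line along which they close (so a half turn about z gives the same grasp; the last joint's range is limited). The gripper opens to 85 mm and grips with 20 to 120 N. Pads are 22 mm wide; open, the fingers measure 114 mm over their backs; the gripper's body (76 mm by 85 mm) begins 54 mm behind the grasp point. The pads swing forward as they close: fully open they stand 13 mm farther back than shut.
Start: joints at [1.103, 0.313, 0.046, 1.304, 0, 1.431], TCP at [0.185, 0.544, 0.231] pointing down, gripper open.
Joint ranges: [-2.76, 2.76], [-0.86, 1.69], [-1.03, 1.26], [-2.2, 2.34], [-1.47, 1.5], [-3.14, 3.14]. Speed limits (rad/s): [2.57, 2.57, 3.14, 3.14, 3.14, 3.14].

### API

Orientations are given as a unit quaternion [w, x, y, z].
In Python, from workcell import env gives the robot as it stands. The module is installed in compiled form; this text tells all that it offers.
- The arm moves only by the tool servo_tool, never from a script. Its argument "increments" is a list of rows, each an object of numbers: "grip": the closure, from 0 (fully open) to 1 (shut); "x", "y", "z": the shift along the tool's x, y, z in mm; "roll": the turn about the tool's z in degrees. In form: [{"grip": .., "x": .., "y": .., "z": .., "roll": ..}, ...]. A call has 1 to 5 rows; each row shifts and turns the commanded pose from where the row before left it, along the tool's axes as they then stand; what a row does not reach is not made up. A row lasts 1/12 s, in which the tool goes at most 41.7 mm and 7.16 degrees, less where a joint would pass 70% of its speed; a pose out of reach is approached as far as the arm can. A call is refused whole if a number of a shift passes 41.7 or a number of a turn 7.16, either way. A call with a gripper value outside its range is refused whole. The fingers move at their own pace and stop on an object; "grip_force" is the grip in N (left out, the last holds). Time passes only in rows, so rows that do not move let the fingers close. It gives the time, the measured TCP pose, the force, the opening and the grip force at its end, in the units of the state.
- env.get_state(): the state, without advancing time (a new reading comes with each control period).
- env.read_camera(name): name is "side" or "top"; returns the picture (480x640x3 uint8, red, green, blue); there is no depth.
- env.get_calibration(name): a dict with "vertical_fov" (degrees; the focal length in pixels is half the picture's height over the tangent of half this angle, whatever the lens; pixels are square), "cx", "cy" (the principal point, pixels), "rvec" (rotation vector, rad) and "tvec" (3), from world to camera coordinates, as OpenCV has them. Camera axes: x right, y down, z forward; pixel columns grow to the right and rows downward; lengths in m; the calibration is good to about 2 mm. A picture is of the moment at which its call begins. get_calibration takes no time and is no camera call.
- env.hand_in(): hands the job in; it is judged then, once.
The state is a dict: "clock": time; "joint_pos": joint angles; "qvel": joint speeds; "tau": joint torques, N m; "tcp_pos": TCP position; "orientation": TCP orientation; "wrist_force": force on the tool from outside, world axes, zero at the start; "ft_torque": the same for the moment, N m; "finger_gap": finger opening in m; "grip_force": force on a finger pad.
Only numpy, scipy, OpenCV 4.12 (cv2) and the standard library are available. Lean on these libraries where they do the work, as an engineer would, in place of code of your own. Each camera call takes 0.05 s, during which the arm holds its last target. There are 200 camera calls.

## Working session

There is one attempt and no reset: what is moved stays moved. The work goes in short steps, Python scripts to look and compute and a tool call to move; the robot and the scene stay as the last step left them, time stands still between calls to the robot, and variables do not carry over. Pictures are saved under pics/ and viewed, at most 10 in all, crops included, and the job is handed in when it is done.

Besides the shell and the picture viewer there is one more tool, called after "Call:" by a JSON object that holds its "method" and its "body", one argument or row to a line. servo_tool: Moves the arm, as the interface text tells. Its arguments: {"type":"object","properties":{"increments":{"type":"array"},"grip_force":{"type":"number"}},"required":["increments"]}

```bash
mkdir -p pics; python3 - <<'E'
from workcell import env
import cv2
for n in("top","side"):
    cv2.imwrite(f"pics/{n}0.png",env.read_camera(n)[:,:,::-1]); print(n,env.get_calibration(n))
print(env.get_state())
E
```

```text
top {'vertical_fov': 51.35886792928921, 'cx': 313.02622826416285, 'cy': 237.56724602284413, 'rvec': array([ 2.11345531, -2.11084087,  0.18713854]), 'tvec': array([-0.0292854 ,  0.52930425,  1.39324906])}
side {'vertical_fov': 50.72560865636483, 'cx': 315.24717372899926, 'cy': 250.14873525339954, 'rvec': array([ 2.07493998, -0.28540791,  0.13003625]), 'tvec': array([-0.47021408,  0.16451378,  1.27361172])}
{'clock': 0.1, 'joint_pos': array([ 1.10340919e+00,  3.13880973e-01,  4.50867016e-02,  1.30361490e+00,
       -1.69424716e-05,  1.43118603e+00]), 'qvel': array([ 0.00264468, -0.00242244,  0.00300288, -0.00020706, -0.00098632,
       -0.00058773]), 'tau': array([ 2.92551493e-03, -4.81725740e+01,  2.99243134e+01,  1.27714186e-02,
       -2.10716994e-04, -5.46069984e-06]), 'tcp_pos': array([0.18492294, 0.54396133, 0.23052087]), 'orientation': array([-2.32923591e-04,  1.63155684e-01,  9.86600006e-01, -7.72096620e-04]), 'wrist_force': array([-0.46817059,  0.27848862, -0.19193129]), 'ft_torque': array([-0.0087452 ,  0.01412486,  0.0290999 ]), 'grip_force': 0.0, 'finger_gap': 0.08566724573381981}
```

View pics/top0.png

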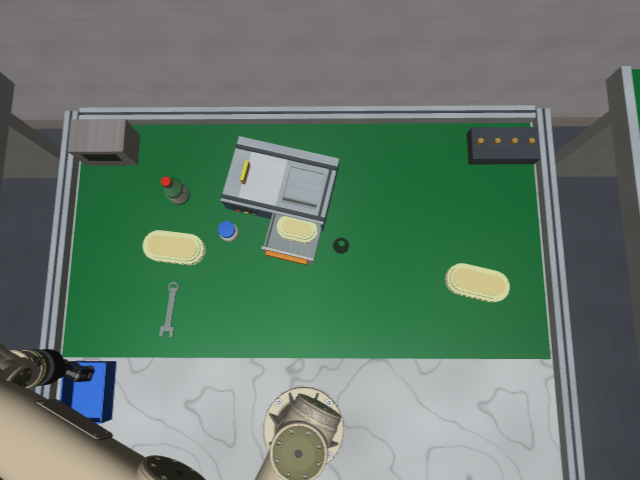

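View pics/side0.png

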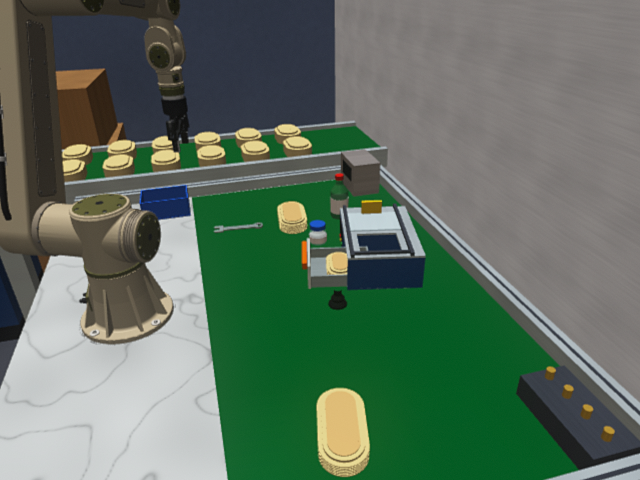

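The top view shows the checker with its top corners at about (239,138), (338,158), (325,222) and (222,203). The orange lip is at (287,256), the yellow tab at (245,171), the jar at (228,231) and the suction cup at (341,245). The side view shows the tab at (371,206) and the lip at (305,255).

```bash
cat > h.py <<'E'
from workcell import env
import cv2, numpy as np
def ray(n,uv,z):
    c=env.get_calibration(n); f=240/np.tan(np.radians(c["vertical_fov"]/2))
    R=cv2.Rodrigues(c["rvec"])[0]; o=-R.T@c["tvec"]
    uv=np.atleast_2d(uv).astype(float)
    d=np.c_[(uv[:,0]-c["cx"])/f,(uv[:,1]-c["cy"])/f,np.ones(len(uv))]@R
    return o+d*((z-o[2])/d[:,2])[:,None]
def mask(im,lo,hi,box):
    h=cv2.cvtColor(im,cv2.COLOR_RGB2HSV); m=cv2.inRange(h,lo,hi); k=np.zeros_like(m)
    x0,y0,x1,y1=box; k[y0:y1,x0:x1]=m[y0:y1,x0:x1]; return k
E
python3 - <<'E'
from h import *
for n,bl,by in(("top",(255,235,330,275),(225,150,265,195)),("side",(295,235,315,275),(350,190,390,225))):
    im=cv2.imread(f"pics/{n}0.png")[:,:,::-1].copy()
    for nm,lo,hi,b,z in(("lip",(5,150,100),(18,255,255),bl,.078),("tab",(20,150,100),(32,255,255),by,.145)):
        m=mask(im,lo,hi,b); ys,xs=np.nonzero(m); p=np.c_[xs,ys]
        bx=cv2.boxPoints(cv2.minAreaRect(p.astype(np.float32)))
        print(n,nm,len(p),p.mean(0).round(1),p.min(0),p.max(0)); print(ray(n,bx,z).round(4).tolist(), "centre ray z",ray(n,p.mean(0),.067 if nm=="lip" else .125).round(4))
    if n=="top":
        print("z.11 corners",ray(n,[(239,138),(338,158),(325,222),(222,203)],.11).round(4).tolist())
        print("jar/cup",ray(n,[(228,231)],.065).round(3),ray(n,[(341,245)],.045).round(3))
        cv2.imwrite("pics/crop.png",cv2.resize(im[120:280,200:360,::-1],(600,600),interpolation=cv2.INTER_CUBIC))
E
```

```text
top lip 212 [286.1 257.1] [266 251] [306 263]
[[0.4748, 0.1061, 0.078], [0.489, 0.1031, 0.078], [0.4615, -0.0119, 0.078], [0.4474, -0.0087, 0.078]] centre ray z [[0.4698 0.0476 0.067 ]]
top tab 66 [244.2 170.3] [241 161] [248 180]
[[0.6754, 0.173, 0.145], [0.7303, 0.1596, 0.145], [0.7277, 0.1507, 0.145], [0.6727, 0.1641, 0.145]] centre ray z [[0.7086 0.1651 0.125 ]]
z.11 corners [[0.8115, 0.1855, 0.11], [0.7497, -0.1004, 0.11], [0.562, -0.0629, 0.11], [0.6173, 0.2274, 0.11]]
jar/cup [[0.546 0.216 0.065]] [[ 0.509 -0.11   0.045]]
side lip 132 [304.1 254.2] [302 241] [306 268]
[[0.4786, 0.1083, 0.078], [0.4894, 0.1049, 0.078], [0.4548, -0.0349, 0.078], [0.445, -0.0318, 0.078]] centre ray z [[0.4708 0.0535 0.067 ]]
side tab 248 [371.2 206. ] [361 200] [381 212]
[[0.6782, 0.1811, 0.145], [0.734, 0.1629, 0.145], [0.7044, 0.0867, 0.145], [0.6511, 0.1039, 0.145]] centre ray z [[0.7076 0.1727 0.125 ]]
```

View pics/crop.png

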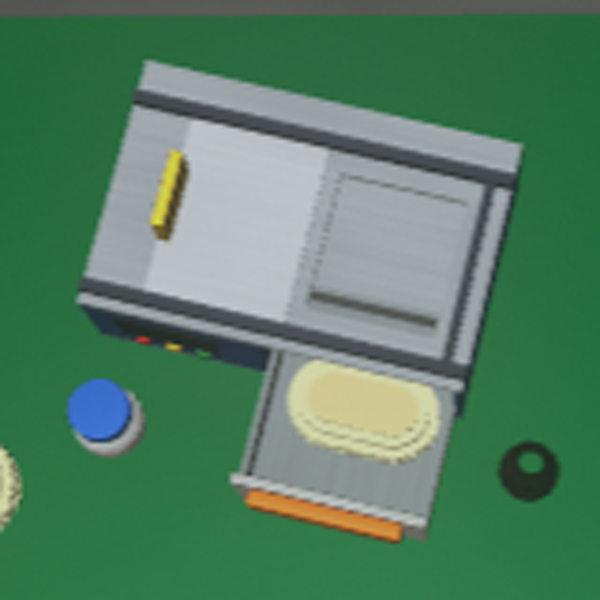

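The crop shows the rails running from crop (135,97) to (515,185) and from (80,285) to (465,372). The tab stands clear near (168,195), the lip runs from (248,497) to (402,535), and the jar and cup are well away from the drawer's path.

```bash
cat >> h.py <<'E'
PSI=-0.225
from scipy.spatial.transform import Rotation as Ro
def rot():
    q=env.get_state()["orientation"]; return Ro.from_quat(np.r_[q[1:],q[0]]).as_matrix()
def need(t):
    """mm along the tool axes to world target t"""
    return (rot().T@(np.array(t)-env.get_state()["tcp_pos"])*1000).round(1)
E
python3 - <<'E'
from h import *
def L(a,b,z):
    p=ray("top",np.array([a,b])/3.75+[200-.5,120-.5],z); return p
for nm,a,b,z in(("back",(147,62),(522,145),.1),("railU",(135,97),(515,185),.11),("railL",(80,285),(465,372),.11),("front",(78,300),(465,385),.1),("lip",(248,497),(402,535),.078),):
    p=L(a,b,z); d=p[0]-p[1]; print(nm,p[:,:2].round(4).tolist(),"len",np.hypot(*d[:2]).round(3),"psi",np.arctan2(-d[0],d[1]).round(4))
for nm,a,b,z in(("left",(78,300),(147,62),.1),("right",(465,385),(522,145),.1)):
    p=L(a,b,z); d=p[1]-p[0]; print(nm,"len",np.hypot(*d[:2]).round(3),"psi",np.arctan2(d[1],d[0]).round(4))
R=rot(); print("toolx ang to checker x", np.arctan2(-R[1,0],-R[0,0]))
E
```

```text
back [[0.8217, 0.1883], [0.7529, -0.1028]] len 0.299 psi -0.2323
railU [[0.789, 0.1949], [0.7173, -0.0969]] len 0.3 psi -0.2411
railL [[0.6392, 0.2316], [0.5715, -0.0588]] len 0.298 psi -0.2291
front [[0.6303, 0.2347], [0.5638, -0.0588]] len 0.301 psi -0.2225
lip [[0.4825, 0.1048], [0.4536, -0.0115]] len 0.12 psi -0.2433
left len 0.197 psi -0.238
right len 0.194 psi -0.2288
toolx ang to checker x -0.32777698536802635
```

Call:
{"method": "servo_tool", "body": {
  "increments": [
    {"grip": 1,"x": 0,"y": 0,"z": 0,"roll": -5.4},
    {"grip": 1,"x": -24,"y": -30,"z": 0,"roll": 0},
    {"grip": 1,"x": -24,"y": -30,"z": 0,"roll": 0},
    {"grip": 1,"x": -24,"y": -30,"z": 0,"roll": 0},
    {"grip": 1,"x": -24,"y": -30,"z": 0,"roll": 0}
  ]
}}

```text
clock: 0.52
tcp_pos: [0.2507, 0.4039, 0.2307]
orientation: [-0.0, 0.116, 0.993, -0.0]
wrist_force: [0.7, -0.3, 0.5]
finger_gap: 0.0255
grip_force: 0.0
```

Call:
{"method": "servo_tool", "body": {
  "increments": [
    {"grip": 1,"x": -24,"y": -30,"z": 0,"roll": 0},
    {"grip": 1,"x": -24,"y": -30,"z": 0,"roll": 0},
    {"grip": 1,"x": -24,"y": -30,"z": 0,"roll": 0},
    {"grip": 1,"x": -24,"y": -30,"z": 0,"roll": 0},
    {"grip": 1,"x": -24,"y": -30,"z": 0,"roll": 0}
  ]
}}

```text
clock: 0.93
tcp_pos: [0.3328, 0.23, 0.2311]
orientation: [-0.0, 0.116, 0.993, -0.0]
wrist_force: [0.7, -0.4, 0.3]
finger_gap: -0.0002
grip_force: 0.0
```

Call:
{"method": "servo_tool", "body": {
  "increments": [
    {"grip": 1,"x": -24,"y": -30,"z": 0,"roll": 0},
    {"grip": 1,"x": -24,"y": -30,"z": 0,"roll": 0},
    {"grip": 1,"x": -24,"y": -30,"z": 0,"roll": 0},
    {"grip": 1,"x": -24,"y": -30,"z": 0,"roll": 0},
    {"grip": 1,"x": 0,"y": 0,"z": 0,"roll": 0}
  ]
}}

```text
clock: 1.35
tcp_pos: [0.4011, 0.0875, 0.2311]
orientation: [0.001, 0.121, 0.993, -0.001]
wrist_force: [-0.4, 1.0, 0.4]
finger_gap: -0.0
grip_force: 0.0
```

```bash
sed -i 's/^PSI=.*/PSI=-0.234/' h.py; cat >> h.py <<'E'
C=np.array([.6922,.0654]); A=np.array([[np.cos(PSI),-np.sin(PSI)],[np.sin(PSI),np.cos(PSI)]])
def W(x,y,z): return np.r_[C+A@[x,y],z]
def st():
    s=env.get_state(); R=rot(); print("t",s["clock"],"tcp",s["tcp_pos"].round(4),"checker",(A.T@(s["tcp_pos"][:2]-C)).round(4),"F",s["wrist_force"].round(1),"gap",round(s["finger_gap"],3),"yaw err",np.arctan2(-R[1,0],-R[0,0])-PSI,"tilt",R[2].round(3))
E
python3 -c "
from h import *
st(); print(need(W(-.27,-.07,.058)))"
```

```text
t 1.35 tcp [0.4011 0.0875 0.2311] checker [-0.2883 -0.046 ] F [-0.4  1.   0.4] gap -0.0 yaw err -0.007761963499828967 tilt [-0.002 -0.002 -1.   ]
[-18.1 -23.6 173.2]
```

Call:
{"method": "servo_tool", "body": {
  "increments": [
    {"grip": 1,"x": 0,"y": 0,"z": 30,"roll": 0},
    {"grip": 1,"x": 0,"y": 0,"z": 35,"roll": 0},
    {"grip": 1,"x": 0,"y": 0,"z": 35,"roll": 0},
    {"grip": 1,"x": 0,"y": 0,"z": 35,"roll": 0},
    {"grip": 1,"x": 0,"y": 0,"z": 0,"roll": 0}
  ]
}}

```text
clock: 1.77
tcp_pos: [0.3928, 0.0928, 0.0907]
orientation: [-0.006, 0.117, 0.993, -0.001]
wrist_force: [-0.7, -0.2, 0.4]
finger_gap: -0.0001
grip_force: 0.0
```

```bash
python3 -c "
from h import *
st(); print(need(W(-.27,-.07,.058)))"
```

```text
t 1.7667 tcp [0.3928 0.0928 0.0907] checker [-0.2976 -0.0427] F [-0.7 -0.2  0.4] gap -0.0 yaw err 0.0002989272577844926 tilt [ 0.011 -0.003 -1.   ]
[-27.9 -27.2  32.5]
```

Call:
{"method": "servo_tool", "body": {
  "increments": [
    {"grip": 1,"x": -3,"y": -14,"z": 16,"roll": 0},
    {"grip": 1,"x": -4,"y": -13,"z": 17,"roll": 0},
    {"grip": 1,"x": 0,"y": 0,"z": 0,"roll": 0},
    {"grip": 1,"x": 0,"y": 0,"z": 0,"roll": 0}
  ]
}}

```text
clock: 2.1
tcp_pos: [0.3989, 0.065, 0.064]
orientation: [-0.0, 0.117, 0.993, 0.0]
wrist_force: [-0.6, -0.0, 0.1]
finger_gap: 0.0004
grip_force: 0.0
```

```bash
python3 -c "
from h import *
st(); print(need(W(-.27,-.07,.058)))
cv2.imwrite('pics/side1.png',env.read_camera('side')[180:320,220:440,::-1].repeat(3,0).repeat(3,1))"
```

```text
t 2.1 tcp [0.3989 0.065  0.064 ] checker [-0.2852 -0.0684] F [-0.6 -0.   0.1] gap 0.0 yaw err -0.000600915197459917 tilt [ 0.001  0.    -1.   ]
[-15.2  -1.6   6. ]
```

View pics/side1.png

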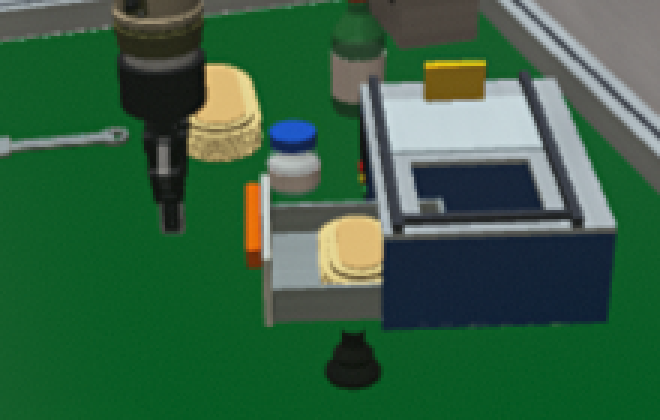

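The fingertips are in front of the middle of the lip: tip at crop (172,230), lip at (253,225). Next is the approach and push.

Call:
{"method": "servo_tool", "body": {
  "increments": [
    {"grip": 1,"x": -8,"y": -2,"z": 6,"roll": 0},
    {"grip": 1,"x": -10,"y": 0,"z": 0,"roll": 0},
    {"grip": 1,"x": -10,"y": 0,"z": 0,"roll": 0},
    {"grip": 1,"x": -10,"y": 0,"z": 0,"roll": 0},
    {"grip": 1,"x": -10,"y": 0,"z": 0,"roll": 0}
  ]
}}

```text
clock: 2.57
tcp_pos: [0.4471, 0.0517, 0.0577]
orientation: [0.001, 0.116, 0.993, 0.0]
wrist_force: [-0.0, -0.3, -0.2]
finger_gap: -0.0001
grip_force: 0.0
```

Call:
{"method": "servo_tool", "body": {
  "increments": [
    {"grip": 1,"x": -8,"y": 0,"z": 0,"roll": 0},
    {"grip": 1,"x": -8,"y": 0,"z": 0,"roll": 0},
    {"grip": 1,"x": -8,"y": 0,"z": 0,"roll": 0},
    {"grip": 1,"x": -8,"y": 0,"z": 0,"roll": 0},
    {"grip": 1,"x": -8,"y": 0,"z": 0,"roll": 0}
  ]
}}

```text
clock: 2.98
tcp_pos: [0.4842, 0.0425, 0.057]
orientation: [-0.001, 0.117, 0.993, 0.0]
wrist_force: [-2.6, 0.5, 0.7]
finger_gap: -0.0
grip_force: 1.3
```

```bash
python3 -c "
from h import *
st(); print(need(W(-.133,-.07,.058)))"
```

```text
t 2.9833 tcp [0.4842 0.0425 0.057 ] checker [-0.197  -0.0705] F [-2.6  0.5  0.7] gap -0.0 yaw err 0.0004641752731923132 tilt [ 0.001 -0.    -1.   ]
[-64.    0.5  -1.1]
```

Contact shows the expected force of about 2.6 N. 64 mm remain.

Call:
{"method": "servo_tool", "body": {
  "increments": [
    {"grip": 1,"x": -9,"y": 0,"z": 0,"roll": 0},
    {"grip": 1,"x": -9,"y": 0,"z": 0,"roll": 0},
    {"grip": 1,"x": -9,"y": 0,"z": 0,"roll": 0},
    {"grip": 1,"x": -9,"y": 0,"z": 0,"roll": 0},
    {"grip": 1,"x": -9,"y": 0,"z": 0,"roll": 0}
  ]
}}

```text
clock: 3.4
tcp_pos: [0.5285, 0.0319, 0.057]
orientation: [-0.0, 0.117, 0.993, -0.0]
wrist_force: [-3.0, -0.8, -1.4]
finger_gap: 0.0001
grip_force: 1.3
```

Call:
{"method": "servo_tool", "body": {
  "increments": [
    {"grip": 1,"x": -4,"y": 0,"z": 0,"roll": 0},
    {"grip": 1,"x": -3,"y": 0,"z": 0,"roll": 0},
    {"grip": 1,"x": -3,"y": 0,"z": 0,"roll": 0}
  ]
}}

```text
clock: 3.65
tcp_pos: [0.5379, 0.0297, 0.0573]
orientation: [-0.0, 0.117, 0.993, -0.0]
wrist_force: [-1.8, -0.0, 0.2]
finger_gap: 0.0001
grip_force: 1.1
```

```bash
python3 -c "
from h import *
st(); print(need(W(-.133,-.07,.058)))"
```

```text
t 3.65 tcp [0.5379 0.0297 0.0573] checker [-0.1418 -0.0705] F [-1.8 -0.   0.2] gap 0.0 yaw err 0.0003544796197231248 tilt [ 0. -0. -1.]
[-8.8  0.5 -0.7]
```

Call:
{"method": "servo_tool", "body": {
  "increments": [
    {"grip": 1,"x": -3,"y": 0,"z": 0,"roll": 0},
    {"grip": 1,"x": -3,"y": 0,"z": 0,"roll": 0},
    {"grip": 1,"x": -2,"y": 0,"z": 0,"roll": 0}
  ]
}}

```text
clock: 3.9
tcp_pos: [0.5456, 0.0279, 0.0573]
orientation: [0.0, 0.117, 0.993, -0.0]
wrist_force: [-2.6, -0.4, 0.1]
finger_gap: -0.0
grip_force: 1.1
```

Call:
{"method": "servo_tool", "body": {
  "increments": [
    {"grip": 1,"x": -1,"y": 0,"z": 0,"roll": 0},
    {"grip": 1,"x": -1,"y": 0,"z": 0,"roll": 0},
    {"grip": 1,"x": -1,"y": 0,"z": 0,"roll": 0}
  ]
}}

```text
clock: 4.15
tcp_pos: [0.5457, 0.0279, 0.0572]
orientation: [-0.002, 0.116, 0.993, 0.0]
wrist_force: [-12.3, 1.2, 7.6]
finger_gap: -0.0002
grip_force: 5.7
```

The hard stop is reached: force is up and the position has stalled at the expected place. Now hold briefly, back off and rise.

Call:
{"method": "servo_tool", "body": {
  "increments": [
    {"grip": 1,"x": 0,"y": 0,"z": 0,"roll": 0},
    {"grip": 1,"x": 0,"y": 0,"z": 0,"roll": 0},
    {"grip": 1,"x": 10,"y": 0,"z": 0,"roll": 0},
    {"grip": 1,"x": 25,"y": 0,"z": 0,"roll": 0},
    {"grip": 1,"x": 0,"y": 0,"z": -30,"roll": 0}
  ]
}}

```text
clock: 4.57
tcp_pos: [0.5016, 0.0372, 0.0799]
orientation: [-0.01, 0.116, 0.993, -0.0]
wrist_force: [-2.9, -0.1, -1.9]
finger_gap: 0.0002
grip_force: 0.0
```

Call:
{"method": "servo_tool", "body": {
  "increments": [
    {"grip": 1,"x": 0,"y": 0,"z": -40,"roll": 0},
    {"grip": 1,"x": 0,"y": 0,"z": -40,"roll": 0},
    {"grip": 1,"x": 0,"y": 0,"z": -40,"roll": 0},
    {"grip": 1,"x": 0,"y": 0,"z": 0,"roll": 0},
    {"grip": 1,"x": 0,"y": 0,"z": 0,"roll": 0}
  ]
}}

```text
clock: 4.98
tcp_pos: [0.5171, 0.0354, 0.211]
orientation: [0.005, 0.116, 0.993, 0.0]
wrist_force: [1.2, 0.3, -0.9]
finger_gap: -0.0
grip_force: 0.0
```

```bash
python3 -c "
from h import *
st(); print(need(W(-.012,.152,.2)))
a=env.read_camera('side')[180:320,220:440,::-1].repeat(3,0).repeat(3,1)
cv2.imwrite('pics/side2.png',a)
"
```

```text
t 4.9833 tcp [0.5171 0.0354 0.211 ] checker [-0.1634 -0.0698] F [ 1.2  0.3 -0.9] gap -0.0 yaw err 0.0006216353788459639 tilt [-0.009  0.002 -1.   ]
[-151.4  221.7   12.7]
```

View pics/side2.png

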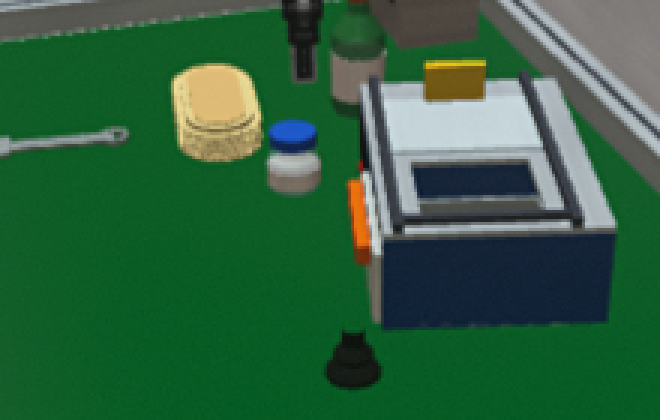

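The drawer is home, with the lip against the front at crop (360,222). The tab still stands open at (455,80). Now I go over behind the tab.

Call:
{"method": "servo_tool", "body": {
  "increments": [
    {"grip": 1,"x": -20,"y": 28,"z": 0,"roll": 0},
    {"grip": 1,"x": -20,"y": 28,"z": 0,"roll": 0},
    {"grip": 1,"x": -20,"y": 28,"z": 0,"roll": 0},
    {"grip": 1,"x": -20,"y": 28,"z": 0,"roll": 0},
    {"grip": 1,"x": -20,"y": 28,"z": 0,"roll": 0}
  ]
}}

```text
clock: 5.45
tcp_pos: [0.6444, 0.1496, 0.2052]
orientation: [-0.001, 0.117, 0.993, -0.0]
wrist_force: [0.4, -0.2, 1.2]
finger_gap: 0.0004
grip_force: 0.0
```

Call:
{"method": "servo_tool", "body": {
  "increments": [
    {"grip": 1,"x": -20,"y": 28,"z": 0,"roll": 0},
    {"grip": 1,"x": -20,"y": 28,"z": 0,"roll": 0},
    {"grip": 1,"x": -10,"y": 16,"z": 0,"roll": 0},
    {"grip": 1,"x": 0,"y": 0,"z": 0,"roll": 0},
    {"grip": 1,"x": 0,"y": 0,"z": 0,"roll": 0}
  ]
}}

```text
clock: 5.87
tcp_pos: [0.7089, 0.2077, 0.2039]
orientation: [-0.002, 0.116, 0.993, -0.001]
wrist_force: [-0.7, 0.1, -0.3]
finger_gap: 0.0004
grip_force: 0.0
```

```bash
python3 -c "
from h import *
st(); print(need(W(-.012,.142,.117)))"
```

```text
t 5.8667 tcp [0.7089 0.2077 0.2039] checker [-0.0168  0.1423] F [-0.7  0.1 -0.3] gap 0.0 yaw err 0.0017811050146958884 tilt [ 0.004 -0.002 -1.   ]
[-5.1 -0.2 86.9]
```

Call:
{"method": "servo_tool", "body": {
  "increments": [
    {"grip": 1,"x": -4,"y": 0,"z": 25,"roll": 0},
    {"grip": 1,"x": 0,"y": 0,"z": 25,"roll": 0},
    {"grip": 1,"x": 0,"y": 0,"z": 18,"roll": 0},
    {"grip": 1,"x": 0,"y": 0,"z": 0,"roll": 0},
    {"grip": 1,"x": 0,"y": 0,"z": 0,"roll": 0}
  ]
}}

```text
clock: 6.28
tcp_pos: [0.7113, 0.2049, 0.138]
orientation: [-0.002, 0.117, 0.993, -0.001]
wrist_force: [0.4, -0.7, 1.7]
finger_gap: -0.0
grip_force: 0.0
```

```bash
python3 -c "
from h import *
st(); print(need(W(-.012,.142,.117)))
a=env.read_camera('side')[150:290,260:480,::-1].repeat(3,0).repeat(3,1)
cv2.imwrite('pics/side3.png',a)"
```

```text
t 6.2833 tcp [0.7113 0.2049 0.138 ] checker [-0.0137  0.1401] F [ 0.4 -0.7  1.7] gap -0.0 yaw err -0.0005094520317138196 tilt [ 0.004 -0.002 -1.   ]
[-1.8  1.9 21. ]
```

View pics/side3.png

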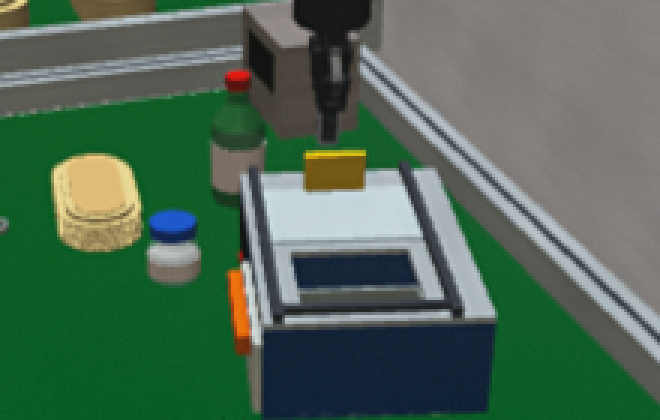

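The fingers are behind the tab and centred on it: tip at crop (329,140), tab at (335,170). Lower to z 0.118 and push.

Call:
{"method": "servo_tool", "body": {
  "increments": [
    {"grip": 1,"x": -1,"y": 0,"z": 20,"roll": 0},
    {"grip": 1,"x": 0,"y": 0,"z": 0,"roll": 0},
    {"grip": 1,"x": 0,"y": 0,"z": 0,"roll": 0},
    {"grip": 1,"x": 0,"y": -8,"z": 0,"roll": 0},
    {"grip": 1,"x": 0,"y": -8,"z": 0,"roll": 0}
  ]
}}

```text
clock: 6.75
tcp_pos: [0.711, 0.1901, 0.121]
orientation: [0.001, 0.116, 0.993, 0.0]
wrist_force: [-0.4, -0.4, -0.0]
finger_gap: 0.0002
grip_force: 0.0
```

Call:
{"method": "servo_tool", "body": {
  "increments": [
    {"grip": 1,"x": 0,"y": -8,"z": 0,"roll": 0},
    {"grip": 1,"x": 0,"y": -8,"z": 0,"roll": 0},
    {"grip": 1,"x": 0,"y": -8,"z": 0,"roll": 0},
    {"grip": 1,"x": 0,"y": -8,"z": 0,"roll": 0},
    {"grip": 1,"x": 0,"y": -8,"z": 0,"roll": 0}
  ]
}}

```text
clock: 7.17
tcp_pos: [0.7013, 0.1505, 0.1198]
orientation: [0.0, 0.117, 0.993, 0.0]
wrist_force: [1.8, 1.2, 0.6]
finger_gap: 0.0003
grip_force: 1.0
```

```bash
python3 -c "
from h import *
st(); print(need(W(-.012,0,.117)))"
```

```text
t 7.1667 tcp [0.7013 0.1505 0.1198] checker [-0.0109  0.0849] F [1.8 1.2 0.6] gap 0.0 yaw err 0.0002671234894581209 tilt [-0.001  0.001 -1.   ]
[  1.1 -84.9   2.8]
```

Call:
{"method": "servo_tool", "body": {
  "increments": [
    {"grip": 1,"x": 0,"y": -8,"z": 1,"roll": 0},
    {"grip": 1,"x": 0,"y": -8,"z": 0,"roll": 0},
    {"grip": 1,"x": 0,"y": -8,"z": 0,"roll": 0},
    {"grip": 1,"x": 0,"y": -8,"z": 0,"roll": 0},
    {"grip": 1,"x": 0,"y": -8,"z": 0,"roll": 0}
  ]
}}

```text
clock: 7.58
tcp_pos: [0.6917, 0.1116, 0.1182]
orientation: [-0.0, 0.117, 0.993, 0.0]
wrist_force: [0.2, 2.4, 0.7]
finger_gap: -0.0006
grip_force: 1.0
```

Call:
{"method": "servo_tool", "body": {
  "increments": [
    {"grip": 1,"x": 0,"y": -6,"z": 0,"roll": 0},
    {"grip": 1,"x": 0,"y": -6,"z": 0,"roll": 0},
    {"grip": 1,"x": 0,"y": -6,"z": 0,"roll": 0},
    {"grip": 1,"x": 0,"y": -4,"z": 0,"roll": 0},
    {"grip": 1,"x": 0,"y": -4,"z": 0,"roll": 0}
  ]
}}

```text
clock: 8.0
tcp_pos: [0.6857, 0.0867, 0.1182]
orientation: [-0.0, 0.117, 0.993, 0.0]
wrist_force: [0.8, 1.9, 0.5]
finger_gap: -0.0002
grip_force: 0.9
```

```bash
python3 -c "
from h import *
st(); print(need(W(-.012,0,.117)))"
```

```text
t 8.0 tcp [0.6857 0.0867 0.1182] checker [-0.0113  0.0192] F [0.8 1.9 0.5] gap -0.0 yaw err 0.00041997595831508305 tilt [ 0.  0. -1.]
[  0.7 -19.2   1.2]
```

Call:
{"method": "servo_tool", "body": {
  "increments": [
    {"grip": 1,"x": 0,"y": -4,"z": 0,"roll": 0},
    {"grip": 1,"x": 0,"y": -4,"z": 0,"roll": 0},
    {"grip": 1,"x": 0,"y": -4,"z": 0,"roll": 0},
    {"grip": 1,"x": 0,"y": -2,"z": 0,"roll": 0}
  ]
}}

```text
clock: 8.33
tcp_pos: [0.6824, 0.073, 0.1182]
orientation: [-0.0, 0.117, 0.993, -0.0]
wrist_force: [-0.2, 1.0, -0.1]
finger_gap: -0.0001
grip_force: 0.8
```

Call:
{"method": "servo_tool", "body": {
  "increments": [
    {"grip": 1,"x": 0,"y": -2,"z": 0,"roll": 0},
    {"grip": 1,"x": 0,"y": -2,"z": 0,"roll": 0}
  ]
}}

```text
clock: 8.5
tcp_pos: [0.6816, 0.0695, 0.1182]
orientation: [-0.0, 0.116, 0.993, 0.0]
wrist_force: [1.0, 2.7, -0.3]
finger_gap: -0.0001
grip_force: 0.8
```

Call:
{"method": "servo_tool", "body": {
  "increments": [
    {"grip": 1,"x": 0,"y": -2,"z": 0,"roll": 0},
    {"grip": 1,"x": 0,"y": -1,"z": 0,"roll": 0},
    {"grip": 1,"x": 0,"y": -1,"z": 0,"roll": 0}
  ]
}}

```text
clock: 8.75
tcp_pos: [0.6815, 0.0693, 0.1183]
orientation: [0.0, 0.115, 0.993, 0.003]
wrist_force: [3.6, 14.6, -1.7]
finger_gap: 0.0001
grip_force: 7.5
```

Call:
{"method": "servo_tool", "body": {
  "increments": [
    {"grip": 1,"x": 0,"y": -1,"z": 0,"roll": 0},
    {"grip": 1,"x": 0,"y": -1,"z": 0,"roll": 0}
  ]
}}

```text
clock: 8.92
tcp_pos: [0.6815, 0.0693, 0.1184]
orientation: [0.001, 0.115, 0.993, 0.005]
wrist_force: [5.4, 19.9, -1.3]
finger_gap: -0.0002
grip_force: 10.2
```

The guard is on its stop: 20 N and no movement. Hold, back off along +y, then rise.

Call:
{"method": "servo_tool", "body": {
  "increments": [
    {"grip": 1,"x": 0,"y": 0,"z": 0,"roll": 0},
    {"grip": 1,"x": 0,"y": 0,"z": 0,"roll": 0},
    {"grip": 1,"x": 0,"y": 15,"z": 0,"roll": 0},
    {"grip": 1,"x": 0,"y": 15,"z": 0,"roll": 0},
    {"grip": 1,"x": 0,"y": 0,"z": -20,"roll": 0}
  ]
}}

```text
clock: 9.33
tcp_pos: [0.685, 0.0954, 0.1339]
orientation: [-0.004, 0.115, 0.993, -0.001]
wrist_force: [-0.6, -0.3, 0.2]
finger_gap: -0.0
grip_force: 0.0
```

Call:
{"method": "servo_tool", "body": {
  "increments": [
    {"grip": 1,"x": 0,"y": 0,"z": -35,"roll": 0},
    {"grip": 1,"x": 0,"y": 0,"z": -35,"roll": 0},
    {"grip": 1,"x": 0,"y": 0,"z": -20,"roll": 0},
    {"grip": 1,"x": 0,"y": 0,"z": 0,"roll": 0},
    {"grip": 1,"x": 0,"y": 0,"z": 0,"roll": 0}
  ]
}}

```text
clock: 9.75
tcp_pos: [0.6883, 0.0932, 0.2301]
orientation: [0.002, 0.116, 0.993, -0.0]
wrist_force: [0.2, -0.1, 0.5]
finger_gap: 0.0
grip_force: 0.0
```

```bash
python3 -c "
from h import *
st()
a=env.read_camera('side')[150:320,230:480,::-1].repeat(3,0).repeat(3,1)
cv2.imwrite('pics/side4.png',a)"
```

```text
t 9.75 tcp [0.6883 0.0932 0.2301] checker [-0.0102  0.0261] F [ 0.2 -0.1  0.5] gap 0.0 yaw err 0.0005238765531640766 tilt [-0.004  0.    -1.   ]
```

View pics/side4.png

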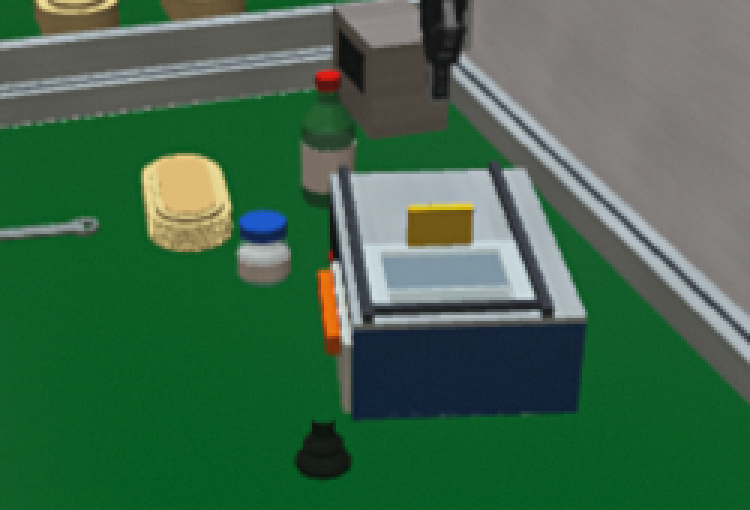

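The guard covers the window with its tab at crop (440,225), the drawer is home with its lip at (330,310), the gripper is clear, and everything else in view stands where it was.

```bash
python3 -c "
from workcell import env
print(env.hand_in())"
```

```text
the job is handed in; nothing more can be done
None
```

I pushed the drawer home and then slid the guard shut, each against its hard stop, and handed the job in at about 10 s with the arm clear; the hand-in gave no verdict.

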